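# Lay the clay paddle on the drying rest

## Robot

A 6-joint arm with a two-finger parallel gripper is mounted at the origin on the work surface. World frame = base frame: x ahead of the robot, y to its left, z up, the work surface at z = 0. Lengths are in m, angles in rad, forces in N, time in s.
With the tool pointing down it reaches from about 0.3 to 0.775 m from the base axis. Payload 14.6 kg.
Tool frame: the origin (TCP) lies on the centre line of the jaws, within the pads' length; the fingertips stand 19 mm ahead of it and the grasp point (between the pads) is the TCP; z points along the fingers, y is the direction in which the jaws open and shut (so a half turn about z gives the same grasp; the last joint's range is limited). The gripper opens to 94 mm and grips with 3 to 60 N. Pads are 16 mm wide; open, the fingers measure 119 mm over their backs; the gripper's body (75 mm by 177 mm) begins 78 mm behind the grasp point.
Start: joints at [1.092, 0.3, 1.521, -0, 1.321, -0.067], TCP at [0.22, 0.504, 0.224] pointing down, gripper open.
Joint ranges: [-3.03, 3.03], [-0.79, 2.21], [0.23, 2.52], [-1.04, 4.18], [0, 3.07], [-2.55, 2.55]. Speed limits (rad/s): [2.22, 2.22, 2.57, 3.14, 3.14, 3.14].

## Interface

Orientations are given as [roll, pitch, yaw] about the fixed x, y, z axes, in that order (R = Rz(yaw) Ry(pitch) Rx(roll)).
In Python, from station import ctrl gives the robot as it stands. The module is installed in compiled form; this text tells all that it offers.
- The arm moves only by the shell command python3 -m creep 'ROWS' [FORCE]. ROWS is a JSON object of lists of equal length, an entry for each row: "translation": the shift along the world's x, y, z in mm, a list of three; "yaw": the turn about the world's z in rad; "gripper": the closure in counts, from 0 (fully open) to 255 (shut). A call has 1 to 5 rows; each row is the pose to reach, as a shift and turn from the pose measured when the call began; what a row does not reach only later rows make up. A row lasts 1/12 s, in which the tool goes at most 41.7 mm and 7.16 degrees, less where a joint would pass 70% of its speed; a pose out of reach is approached as far as the arm can. A call with a gripper value outside its range is refused whole. The fingers move at their own pace and stop on an object; FORCE is the grip in N (left out, the last holds). Time passes only in rows, so rows that repeat a pose let the fingers close. It gives the time, the measured TCP pose, the force and the opening at its end, in the units of the state.
- ctrl.get_obs(): the state, without advancing time (a new reading comes with each control period).
- ctrl.camera(name): name is "scene" or "side" or "wrist"; returns a dict with "pixels" (400x640x3 uint8, red, green, blue), "depth" (400x640 float32, m along the optical axis (not along the pixel's ray), 0 where there is no reading), "fx", "fy", "cx", "cy" (pixels), "R" (3x3) and "t" (3): a world point X has camera coordinates R X + t; the wrist camera has in their place "tool_from_camera" (4x4, takes a point from camera to tool coordinates, whose origin is the TCP and whose axes are the flange's). Camera axes: x right, y down, z forward; pixel columns grow to the right and rows downward; lengths in m; the calibration is good to about 2 mm. A picture is of the moment at which its call begins: read the wrist's pose just before it.
- ctrl.hand_in(): hands the job in, once; it reports no verdict.
The state is a dict: "time_s": time; "qpos": joint angles; "joint_vel": joint speeds; "tau": joint torques, N m; "ee_pos": TCP position; "eef_rot": TCP orientation; "force": force on the tool from outside, world axes, zero at the start; "moment": the same for the moment, N m; "grip_width": finger opening in m.
Only numpy, scipy, OpenCV 4.12 (cv2) and the standard library are available. Lean on these libraries where they do the work, as an engineer would, in place of code of your own. Each camera call takes 0.05 s, during which the arm holds its last target. There are 200 camera calls.

## Task

The wooden clay paddle stands blade-down in the tool block; it should dry lying level on the rest. Slide the rest's movable support out to its end stop. Draw the paddle up out of the block and, still pinching it, press its blade tip on the bare table so that it pivots over in your fingers until it lies flat, let go, then take it again by the middle and lay it across both supports, each end in a notch; never let it topple or drop, and leave the bottle, tub and bin alone.

Things in the scene. Friction and masses are not known exactly. Their poses are not given: they have to be found in the camera images.
- paddle: Pale wooden paddle, 190 mm long, 80 g. Origin at the blade tip; z along its length towards the handle end, y width, x thickness. Blade z 0-72 mm, 30 wide, 8 thick; handle z 70-190 mm, 20 wide, 14 thick; all centred on the z axis, balance point near z 98. Starts upright, loose (may lean 5 degrees), blade down in the slot, tip 10 mm above the table. Lying flat on the handle, its axis is 7 mm up.
- paddle_mid (a point): Point on the paddle's axis midway between its ends (95 mm from the tip, on the handle).
- block: Fixed wooden tool block, 70 (x) by 110 (y) by 70 mm high; origin at the centre of its underside, z up. One slot in the centre of its top, 12 (x) by 36 mm (y), 60 mm deep, so the paddle's width lies along the block's y.
- rest: Fixed wooden plank 250 (x) by 90 (y) by 12 mm high with two supports across it. Origin: centre of its underside, z up. Supports: 22 mm thick (x), 80 wide (y), seat 50 mm above the table, a cheek 15 mm wide rising 18 mm above the seat at each side (notch 50 mm wide). Fixed support centred at x -62 mm. End stop: low strip at x 74 to 86 mm, 22 mm above the table.
- rest_mid (a point): Point at seat height (50 mm above the table) above the plank's centre; halfway between the supports once the movable one is at its stop (supports then at x = -62 and +62 mm).
- carriage (a joint): Travel in m of the rest's movable support along the rest's +x, away from the fixed support: its centre is at x = 2 mm + travel. 0 is the inner end, 0.060 is against the end stop. About 2 N of friction; it stays where it is left.
- carriage_seat (a point): Centre of the movable support's seat, 50.5 mm above the table. The support can be pinched across its 22 mm thickness.
- bottle: Green bottle, 60 mm across, 200 mm tall; bystander. Origin at the centre of its base.
- tub: White lidded tub, 90 mm across, 70 mm tall; bystander. Origin at the centre of its base.
- bin: Black open bin, 120 (x) by 160 (y) by 70 mm high; bystander. Origin at the centre of its base.
Mind the look-alikes: they are no part of the job. Several things have the shape of the paddle; the one meant has the colours described above.

How it is judged:
By the outcome, as a careful person would: the job done as asked, in the order asked, and still so for the second after the job is handed in, with the robot touching nothing.
It also fails if it takes over 72 s, if anything falls off the work surface, if the arm or the gripper's body presses on something with over 40 N, if the wrist force passes 120 N, or if a joint passes its speed limit or range.

## Working session

There is one attempt and no reset: what is moved stays moved. The work goes in short steps, Python scripts to look and compute and a shell command to move; the robot and the scene stay as the last step left them, time stands still between calls to the robot, and variables do not carry over. Pictures are saved under pics/ and viewed, about 8 in all and at most 12, crops included, and the job is handed in when it is done.

```bash
mkdir -p pics; cat > h.py <<'E'
from station import ctrl
import numpy as np, cv2
from scipy.spatial.transform import Rotation as Ro
def cloud(name):
    o=ctrl.get_obs(); c=ctrl.camera(name); d=c["depth"]; v,u=np.mgrid[0:400,0:640]
    P=np.stack([(u-c["cx"])/c["fx"]*d,(v-c["cy"])/c["fy"]*d,d],-1)
    if name=="wrist":
        T=np.array(c["tool_from_camera"]); P=P@T[:3,:3].T+T[:3,3]
        W=P@Ro.from_euler('xyz',o["eef_rot"]).as_matrix().T+np.array(o["ee_pos"])
    else: W=(P-np.array(c["t"]))@np.array(c["R"])
    W[d==0]=np.nan
    return c["pixels"],W
def save(f,im,s=1): cv2.imwrite("pics/"+f,cv2.resize(im[:,:,::-1],None,fx=s,fy=s,interpolation=cv2.INTER_CUBIC))
E
python3 - <<'E'
from h import *
print(ctrl.get_obs())
ims=[]
for n in("scene","side"):
    im,W=cloud(n); np.savez(f"{n}0.npz",im=im,W=W); ims.append(im); 
save("a.png",np.vstack(ims),0.75)
E
```

```text
{'time_s': 0.0, 'qpos': array([ 1.09242186e+00,  3.00440777e-01,  1.52156732e+00, -8.54236783e-06,
        1.32070671e+00, -6.65938757e-02]), 'joint_vel': array([ 0.000899  ,  0.00064845,  0.00021899,  0.00154675,  0.00142142,
       -0.00093674]), 'tau': array([-1.25514340e-03, -5.31795502e+01, -3.52747858e+01,  7.07269949e-02,
        2.42416654e-02, -9.89131900e-05]), 'ee_pos': array([0.22002485, 0.50381326, 0.22390878]), 'eef_rot': array([-3.14047244e+00, -6.64170502e-05,  2.72981415e+00]), 'force': array([-0.36201079, -0.03268623,  0.41527593]), 'moment': array([0.00747146, 0.01080714, 0.01475403]), 'grip_width': 0.09373933138941926}
```

View pics/a.png

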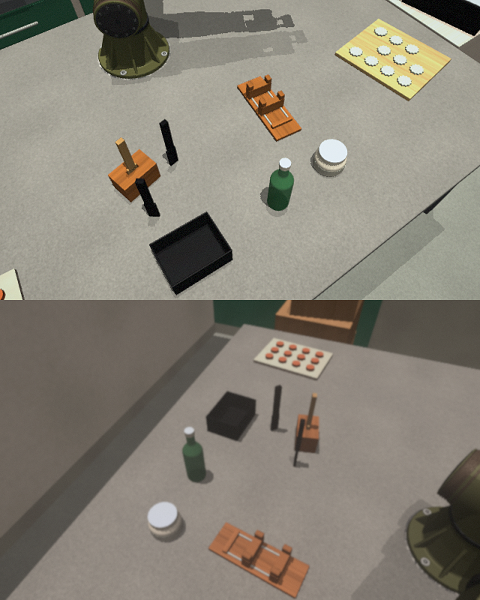

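The top half is the scene camera and the bottom half the side camera. Candidates for the paddle in the scene view are pale wood in the block (125,155), black upright (168,142) and black upright (147,197). I choose the pale one in the block. The rest is at (268,107), with bystanders bottle (281,187), tub (331,156) and bin (190,252).

```bash
python3 - <<'E'
from h import *
d=np.load("scene0.npz"); im,W=d["im"],d["W"]; s=np.load("side0.npz")
def at(W,u,v): return np.round(np.nanmedian(W[int(v/.75)-1:int(v/.75)+2,int(u/.75)-1:int(u/.75)+2].reshape(-1,3),0),3)
for n,u,v in [("ptop",124,145),("blk",145,160),("bk1",165,125),("bk2",142,184),("bottlecap",285,162),("tub",333,148),("bin",190,250),("rest",285,128),("table",300,230)]: print(n,at(W,u,v))
# merged clouds
A=np.vstack([W.reshape(-1,3),s["W"].reshape(-1,3)]); C=np.vstack([im.reshape(-1,3),s["im"].reshape(-1,3)])
# top-down height map of both, 2mm cells
for n,W_ in(("sc",W),("sd",s["W"])):
    P=W_.reshape(-1,3); ok=np.isfinite(P).all(1)&(P[:,2]>-.02)&(P[:,2]<.3)&(P[:,0]>.0)&(P[:,0]<.9)&(abs(P[:,1])<.8)
    print(n,ok.sum()); 
    for nm,c,r,h0,h1 in [("block",at(W,145,160),.09,.06,.076),("pad",at(W,124,145),.06,.09,.3),("rest",at(W,268,107),.17,.006,.02),("seats",at(W,268,107),.17,.042,.058),("cheeks",at(W,268,107),.17,.062,.075),("bottle",at(W,285,162),.06,.03,.3),("tub",at(W,333,148),.07,.06,.08),("b1",at(W,165,125),.06,.03,.3),("b2",at(W,142,184),.06,.03,.3)]:
        Q=P[ok]; Q=Q[(np.hypot(*(Q[:,:2]-c[:2]).T)<r)&(Q[:,2]>h0)&(Q[:,2]<h1)]
        if len(Q)<8: print(nm,"few",len(Q)); continue
        b=cv2.minAreaRect((Q[:,:2]*1000).astype(np.float32)); print(nm,len(Q),np.round(b[0],1),np.round(b[1],1),round(b[2],1),"z",np.round(np.percentile(Q[:,2],[5,95]),3))
save("b.png",np.hstack([im[150:310,130:260],im[80:240,300:460]]),2.7)
E
```

```text
ptop [ 0.48  -0.229  0.184]
blk [ 0.468 -0.192  0.068]
bk1 [ 0.484 -0.118  0.183]
bk2 [ 0.6   -0.245  0.183]
bottlecap [0.751 0.048 0.199]
tub [0.736 0.248 0.069]
bin [ 0.73  -0.219  0.003]
rest [0.575 0.218 0.01 ]
table [ 0.85   0.044 -0.001]
sc 184242
block 1436 [ 465.5 -195.7] [ 73.8 173.6] 12.6 z [0.064 0.071]
pad 485 [ 475.8 -233.6] [16.3 20.5] 15.1 z [0.098 0.198]
rest 2096 [477.2 232.2] [102.6 253.9] 81.7 z [0.007 0.017]
seats 512 [452.4 231.4] [ 81.7 104.1] 83.4 z [0.044 0.056]
cheeks 215 [453.3 233. ] [ 82.3 100.9] 81.7 z [0.063 0.069]
bottle 1592 [754.9  43.8] [59.1 51.9] 34.9 z [0.042 0.198]
tub 1000 [742.7 240.7] [76.1 78.9] 39.0 z [0.064 0.071]
b1 658 [ 480.4 -141.2] [23.5 75.2] 10.2 z [0.038 0.188]
b2 646 [ 593.9 -245.2] [29.5 15.6] 48.9 z [0.04  0.188]
sd 137028
block 616 [ 463.9 -194.5] [ 70.  175.9] 13.1 z [0.064 0.071]
pad 272 [ 472.2 -230.6] [14.1 22.1] 13.0 z [0.097 0.199]
rest 4539 [475.3 230.4] [ 91.3 250.2] 82.7 z [0.009 0.015]
seats 737 [451.9 233.5] [81.3 99.6] 82.7 z [0.045 0.055]
cheeks 425 [452.  233.9] [80.1 99.8] 82.6 z [0.064 0.07 ]
bottle 1395 [745.3  56.6] [59.8 44.9] 32.4 z [0.04  0.199]
tub 1134 [740.9 243.7] [76.3 77.6] 50.6 z [0.066 0.071]
b1 374 [ 475.2 -139.4] [25.8 78. ] 10.7 z [0.039 0.189]
b2 484 [ 589.6 -242.3] [30.5 18.3] 42.1 z [0.039 0.188]
```

View pics/b.png

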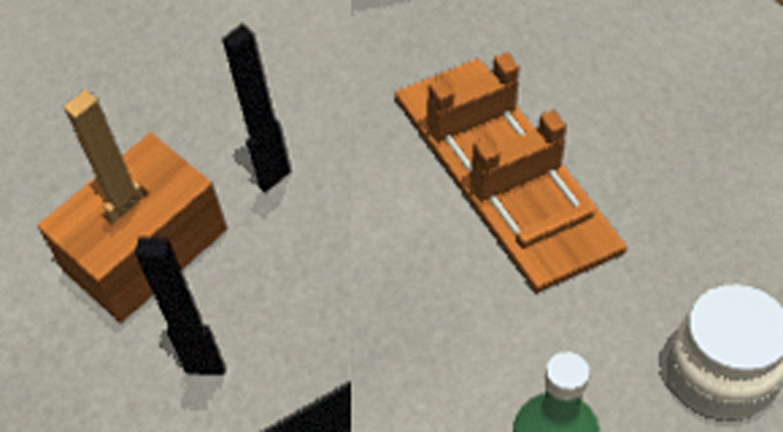

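The crop confirms the pale paddle is in the block, with both black look-alikes free-standing near it. The rest's end stop is on the far side from the robot. Next I'll get the axes accurately.

```bash
python3 - <<'E'
from h import *
def fit(Q,n):
    b=cv2.minAreaRect((Q[:,:2]*1000).astype(np.float32)); p=cv2.boxPoints(b)
    e=[p[1]-p[0],p[2]-p[1]]; e=max(e,key=np.linalg.norm); a=np.degrees(np.arctan2(e[1],e[0]))%180
    print(n,len(Q),np.round(b[0],1),np.round(b[1],1),"long axis deg",round(a,1))
for n in("scene","side"):
    d=np.load(n+"0.npz"); W=d["W"].reshape(-1,3); c=d["im"].reshape(-1,3).astype(int); ok=np.isfinite(W).all(1)
    W,c=W[ok],c[ok]; wood=c[:,0]-c[:,2]>25
    near=lambda x,y,r:np.hypot(W[:,0]-x,W[:,1]-y)<r
    z=W[:,2]
    fit(W[wood&near(.465,-.23,.09)&(z>.065)&(z<.074)],"block")
    g=near(.475,-.232,.04)
    for h in(.08,.1,.12,.14,.16,.175,.195):
        m=g&(abs(z-h)<.006); 
        if m.sum()>8: print("pad z",h,np.round(W[m].mean(0),4),m.sum())
    fit(W[near(.475,-.232,.04)&(z>.193)],"padtop"); 
    fit(W[near(.475,.231,.16)&(z>.008)&(z<.016)],"plank")
    m=near(.475,.231,.16)&(z>.046)&(z<.054); Q=W[m]
    ax=np.array([np.cos(np.radians(-8)),np.sin(np.radians(-8))])
    for nm in(0,):
        for sg in(1,-1):
            a=np.array([np.cos(np.radians(8*sg)),np.sin(np.radians(8*sg))]); t=(Q[:,:2]-[.4755,.231])@a; h=np.histogram(t*1000,np.arange(-90,60,6)); print("seat hist",8*sg,list(zip(h[1].astype(int),h[0])))
E
```

```text
block 1428 [ 474.1 -233.3] [ 73.3 110.9] long axis deg 103.2
pad z 0.08 [ 0.4785 -0.236   0.0803] 48
pad z 0.1 [ 0.4804 -0.2347  0.1009] 39
pad z 0.12 [ 0.4799 -0.2341  0.1201] 46
pad z 0.14 [ 0.4796 -0.2345  0.1402] 53
pad z 0.16 [ 0.4799 -0.2347  0.1605] 52
pad z 0.175 [ 0.4799 -0.2347  0.1752] 53
pad z 0.195 [ 0.4765 -0.234   0.1963] 102
padtop 85 [ 475.  -233.4] [14.8 19.8] long axis deg 107.2
plank 1746 [476.4 228.6] [ 92.1 252.7] long axis deg 172.7
seat hist 8 [(np.int64(-90), np.int64(0)), (np.int64(-84), np.int64(0)), (np.int64(-78), np.int64(3)), (np.int64(-72), np.int64(22)), (np.int64(-66), np.int64(36)), (np.int64(-60), np.int64(51)), (np.int64(-54), np.int64(32)), (np.int64(-48), np.int64(20)), (np.int64(-42), np.int64(6)), (np.int64(-36), np.int64(0)), (np.int64(-30), np.int64(0)), (np.int64(-24), np.int64(0)), (np.int64(-18), np.int64(0)), (np.int64(-12), np.int64(0)), (np.int64(-6), np.int64(2)), (np.int64(0), np.int64(16)), (np.int64(6), np.int64(36)), (np.int64(12), np.int64(58)), (np.int64(18), np.int64(43)), (np.int64(24), np.int64(24)), (np.int64(30), np.int64(1
[... 2045 characters left out ...]
p.int64(0)), (np.int64(-84), np.int64(0)), (np.int64(-78), np.int64(27)), (np.int64(-72), np.int64(88)), (np.int64(-66), np.int64(84)), (np.int64(-60), np.int64(84)), (np.int64(-54), np.int64(42)), (np.int64(-48), np.int64(0)), (np.int64(-42), np.int64(0)), (np.int64(-36), np.int64(0)), (np.int64(-30), np.int64(0)), (np.int64(-24), np.int64(0)), (np.int64(-18), np.int64(0)), (np.int64(-12), np.int64(0)), (np.int64(-6), np.int64(0)), (np.int64(0), np.int64(51)), (np.int64(6), np.int64(81)), (np.int64(12), np.int64(79)), (np.int64(18), np.int64(75)), (np.int64(24), np.int64(28)), (np.int64(30), np.int64(0)), (np.int64(36), np.int64(0)), (np.int64(42), np.int64(0)), (np.int64(48), np.int64(0))]
```

```bash
python3 -m creep '{"translation":[[30,-30,0],[60,-60,0],[90,-90,0],[120,-120,0],[140,-140,0]],"yaw":[-0.12,-0.24,-0.36,-0.48,-0.6],"gripper":[130,130,130,130,130]}' 10
python3 -m creep '{"translation":[[26,-26,0],[52,-52,0],[78,-78,0],[104,-104,0],[128,-130,0]],"yaw":[-0.12,-0.24,-0.36,-0.48,-0.6],"gripper":[130,130,130,130,130]}'
```

```text
time_s: 0.52
ee_pos: [0.3615, 0.3616, 0.2238]
eef_rot: [-3.14, 0.0, 2.123]
force: [0.0, 0.4, 0.1]
grip_width: 0.0643
time_s: 0.93
ee_pos: [0.4906, 0.23, 0.2235]
eef_rot: [-3.14, 0.0, 1.517]
force: [0.1, 0.5, -0.1]
grip_width: 0.0459
```

```bash
python3 -m creep '{"translation":[[0,-2,-20],[0,-2,-50],[0,-2,-50]],"yaw":[-0.074,-0.074,-0.074],"gripper":[130,130,130]}'
python3 - <<'E'
from h import *
im,W=cloud("wrist"); save("c.png",im)
z=W[...,2]
Q=W.reshape(-1,3); Q=Q[np.isfinite(Q).all(1)]
for n,lo,hi in(("plank",.008,.016),("seat",.047,.054),("cheek",.065,.072)):
    m=(Q[:,2]>lo)&(Q[:,2]<hi)&(np.hypot(Q[:,0]-.475,Q[:,1]-.231)<.16); A=Q[m]
    if len(A)<9: print(n,len(A));continue
    b=cv2.minAreaRect((A[:,:2]*1000).astype(np.float32)); print(n,len(A),b, np.median(A[:,2]))
    a=np.radians(-7.3); t=(A[:,:2]-[.4758,.2298])@np.array([[np.cos(a),-np.sin(a)],[np.sin(a),np.cos(a)]])*1000
    h=np.histogram(t[:,0],np.arange(-130,130,5)); print([(int(x),int(k)) for x,k in zip(h[1],h[0]) if k]); print(np.percentile(t[:,1],[1,99]))
E
```

```text
time_s: 1.18
ee_pos: [0.4889, 0.2265, 0.1686]
eef_rot: [-3.133, 0.004, 1.442]
force: [-0.3, 0.2, -1.1]
grip_width: 0.0463
plank 15417 ((475.08477783203125, 228.77923583984375), (89.04347229003906, 250.20132446289062), 82.6533203125) 0.011449423784726576
[(-130, 18), (-125, 396), (-120, 414), (-115, 431), (-110, 414), (-105, 422), (-100, 423), (-95, 395), (-90, 281), (-85, 48), (-80, 36), (-75, 30), (-70, 30), (-65, 30), (-60, 31), (-55, 235), (-50, 422), (-45, 419), (-40, 415), (-35, 416), (-30, 420), (-25, 421), (-20, 416), (-15, 422), (-10, 422), (-5, 429), (0, 185), (5, 36), (10, 30), (15, 30), (20, 30), (25, 264), (30, 426), (35, 428), (40, 420), (45, 421), (50, 431), (55, 410), (60, 419), (65, 419), (70, 364), (75, 79), (80, 80), (85, 245), (90, 432), (95, 423), (100, 423), (105, 426), (110, 422), (115, 432), (120, 306)]
[-44.17994909  43.19955294]
seat 2676 ((451.6269226074219, 231.35748291015625), (80.10380554199219, 99.34634399414062), 82.63826751708984) 0.04971363484218713
[(-75, 210), (-70, 297), (-65, 285), (-60, 295), (-55, 307), (0, 84), (5, 286), (10, 318), (15, 263), (20, 317), (25, 14)]
[-27.35034759  38.35456781]
cheek 1764 ((451.711669921875, 231.57839965820312), (79.86918640136719, 99.13021087646484), 82.63420867919922) 0.0675221843741706
[(-75, 115), (-70, 199), (-65, 198), (-60, 202), (-55, 154), (0, 45), (5, 223), (10, 210), (15, 192), (20, 208), (25, 18)]
[-40.48782073  38.07295099]
```

View pics/c.png

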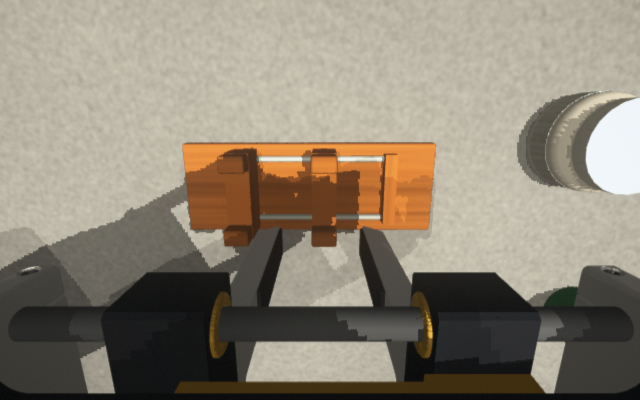

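Wrist view: the rest lies within (185–435, 143–230), the movable support at (323,195) is centred between the fingers, and the stop is at (390,190). Travel is about 13 mm. I'll descend and pinch.

```bash
python3 -m creep '{"translation":[[1,0,-30],[1,0,-60],[1,0,-90],[1,0,-108],[1,0,-111]],"yaw":[0,0,0,0,0],"gripper":[130,130,130,130,130]}'
python3 -m creep '{"translation":[[0,0,-3],[0,0,-3],[0,0,-3],[0,0,-3],[0,0,-3]],"yaw":[0,0,0,0,0],"gripper":[200,240,255,255,255]}' 12
```

```text
time_s: 1.65
ee_pos: [0.4896, 0.2275, 0.0588]
eef_rot: [-3.132, 0.005, 1.445]
force: [0.1, -0.5, 0.8]
grip_width: 0.0461
time_s: 2.07
ee_pos: [0.4902, 0.2278, 0.0573]
eef_rot: [-3.134, 0.003, 1.445]
force: [-0.6, 0.7, 6.8]
grip_width: 0.0217
```

```bash
python3 -m creep '{"translation":[[8,-1,1],[17,-2,1],[26,-3.3,1],[35,-4.5,1],[42,-5.4,1]],"yaw":[0,0,0,0,0],"gripper":[255,255,255,255,255]}'
python3 -m creep '{"translation":[[2,-0.3,0],[4,-0.5,0],[6,-0.8,0],[7,-0.9,0],[7,-0.9,0]],"yaw":[0,0,0,0,0],"gripper":[255,255,255,255,255]}'
```

```text
time_s: 2.48
ee_pos: [0.5333, 0.2222, 0.0579]
eef_rot: [-3.134, 0.003, 1.444]
force: [-2.1, 1.4, -7.3]
grip_width: 0.0218
time_s: 2.9
ee_pos: [0.5378, 0.2216, 0.0578]
eef_rot: [-3.127, 0.005, 1.445]
force: [-21.2, 2.6, 6.9]
grip_width: 0.0222
```

```bash
python3 -m creep '{"translation":[[0,0,0],[0,0,0],[0,0,30],[0,0,70],[0,0,110]],"yaw":[0,0,0,0,0],"gripper":[130,130,130,130,130]}'
python3 - <<'E'
from h import *
im,W=cloud("wrist"); Q=W.reshape(-1,3); Q=Q[np.isfinite(Q).all(1)]
m=(Q[:,2]>.065)&(Q[:,2]<.072)&(np.hypot(Q[:,0]-.475,Q[:,1]-.231)<.16); b=cv2.minAreaRect((Q[m][:,:2]*1000).astype(np.float32)); print(b)
E
python3 -m creep '{"translation":[[-10,-30,40],[-20,-65,80],[-25,-105,110],[-30,-145,120],[-30,-185,120]],"yaw":[-0.12,-0.24,-0.36,-0.48,-0.6],"gripper":[130,130,130,130,130]}'
python3 -m creep '{"translation":[[-5,-40,0],[-15,-80,0],[-25,-120,0],[-30,-160,0],[-35,-200,0]],"yaw":[-0.12,-0.24,-0.36,-0.48,-0.6],"gripper":[120,120,120,120,120]}'
```

```text
time_s: 3.32
ee_pos: [0.538, 0.2214, 0.1695]
eef_rot: [-3.128, 0.005, 1.444]
force: [-0.2, 0.6, 0.3]
grip_width: 0.0457
((475.0782165527344, 228.91265869140625), (79.20367431640625, 144.6987762451172), 82.69109344482422)
time_s: 3.78
ee_pos: [0.5129, 0.0666, 0.2956]
eef_rot: [3.14, -0.005, 0.84]
force: [1.2, 0.2, -0.1]
grip_width: 0.0459
time_s: 4.2
ee_pos: [0.4775, -0.1356, 0.2966]
eef_rot: [3.138, -0.007, 0.234]
force: [0.7, -0.1, 0.6]
grip_width: 0.0496
```

```bash
python3 -m creep '{"translation":[[-1,-40,10],[-3,-80,10],[-3.5,-97,10],[-3.5,-97,10]],"yaw":[-0.014,-0.014,-0.014,-0.014],"gripper":[120,120,120,120]}'
python3 - <<'E'
from h import *
im,W=cloud("wrist"); print(ctrl.get_obs()["ee_pos"]);save("d.png",im); Q=W.reshape(-1,3); ok=np.isfinite(Q).all(1); Q=Q[ok]; C=im.reshape(-1,3)[ok].astype(int)
for n,x,y,r,lo,hi in(("top",.474,-.232,.04,.19,.21),("handle",.474,-.232,.04,.09,.19),("block",.474,-.232,.09,.06,.075),("b1",.48,-.135,.06,.17,.2),("b2",.592,-.243,.06,.17,.2)):
    m=(np.hypot(Q[:,0]-x,Q[:,1]-y)<r)&(Q[:,2]>lo)&(Q[:,2]<hi); A=Q[m]
    if len(A)<8: print(n,len(A)); continue
    b=cv2.minAreaRect((A[:,:2]*1000).astype(np.float32)); print(n,len(A),np.round(b[0],1),np.round(b[1],1),round(b[2],1),np.percentile(A[:,2],[5,50,95]).round(4))
E
```

```text
time_s: 4.53
ee_pos: [0.4736, -0.2363, 0.3069]
eef_rot: [3.136, -0.008, 0.215]
force: [0.5, 0.1, 0.5]
grip_width: 0.0498
[ 0.4738262  -0.2343068   0.30682011]
top 401 [ 473.3 -234.5] [14.3 19.4] 11.4 [0.193  0.1992 0.2006]
handle 367 [ 479.2 -233.3] [ 2.6 19.9] 13.2 [0.0993 0.1515 0.1867]
block 4179 [ 473.2 -234.6] [ 70.2 110.2] 13.0 [0.068  0.0695 0.0708]
b1 509 [ 477.9 -119.7] [13.9 20. ] 11.4 [0.174  0.1889 0.1904]
b2 526 [ 591.4 -246.7] [19.9 14.5] 52.6 [0.1758 0.189  0.1904]
```

View pics/d.png

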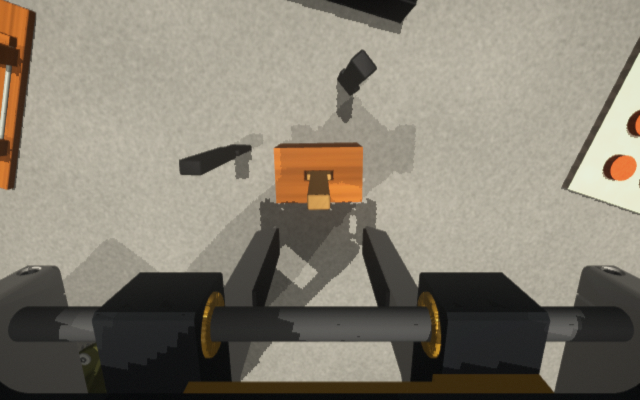

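```bash
python3 -m creep '{"translation":[[0,0,-30],[0,0,-60],[0,0,-88],[-0.5,-0.3,-100],[-0.5,-0.3,-101]],"yaw":[0.005,0.005,0.005,0.005,0.005],"gripper":[120,120,120,120,120]}'
python3 -m creep '{"translation":[[0,0,0],[0,0,0],[0,0,0],[0,0,0],[0,0,0]],"yaw":[0,0,0,0,0],"gripper":[180,230,255,255,255]}' 15
python3 -m creep '{"translation":[[0,0,5],[0,0,12],[0,0,22],[0,0,32],[0,0,42]],"yaw":[0,0,0,0,0],"gripper":[255,255,255,255,255]}'
```

```text
time_s: 5.0
ee_pos: [0.4728, -0.233, 0.2036]
eef_rot: [3.139, -0.006, 0.223]
force: [0.6, -0.4, 0.8]
grip_width: 0.0496
time_s: 5.42
ee_pos: [0.4731, -0.2331, 0.2044]
eef_rot: [3.138, -0.007, 0.223]
force: [-0.3, -0.0, 0.7]
grip_width: 0.0196
time_s: 5.83
ee_pos: [0.4732, -0.2332, 0.2479]
eef_rot: [3.137, -0.007, 0.223]
force: [-0.5, -0.6, -0.1]
grip_width: 0.0198
```

```bash
python3 -m creep '{"translation":[[0,0,10],[0,0,20],[0,0,30],[0,0,42],[0,0,52]],"yaw":[0,0,0,0,0],"gripper":[255,255,255,255,255]}'
python3 - <<'E'
from h import *
for n in("side","scene"):
    im,W=cloud(n); Q=W.reshape(-1,3); ok=np.isfinite(Q).all(1); Q=Q[ok]; C=im.reshape(-1,3)[ok].astype(int)
    m=(np.hypot(Q[:,0]-.473,Q[:,1]+.233)<.05)&(Q[:,2]>.08)&(Q[:,2]<.27)&(C[:,0]-C[:,2]>25); A=Q[m]
    print(n,len(A),A.min(0).round(3),A.max(0).round(3))
    for h in(.11,.15,.19,.23): k=abs(A[:,2]-h)<.012; print(h,A[k].mean(0).round(4) if k.any() else 0)
    if n=="side": save("e.png",im[:,200:520],1.5)
E
```

```text
time_s: 6.25
ee_pos: [0.4732, -0.2332, 0.3012]
eef_rot: [3.137, -0.008, 0.223]
force: [-0.1, -0.4, -0.0]
grip_width: 0.0197
side 176 [ 0.466 -0.241  0.11 ] [ 0.481 -0.215  0.269]
0.11 [ 0.4711 -0.2207  0.1163]
0.15 [ 0.4724 -0.2198  0.1523]
0.19 [ 0.4716 -0.222   0.1878]
0.23 [ 0.4723 -0.2217  0.2303]
scene 790 [ 0.471 -0.249  0.106] [ 0.485 -0.219  0.27 ]
0.11 [ 0.4786 -0.2343  0.1149]
0.15 [ 0.4787 -0.2342  0.1505]
0.19 [ 0.4803 -0.2341  0.1896]
0.23 [ 0.4802 -0.234   0.2301]
```

View pics/e.png

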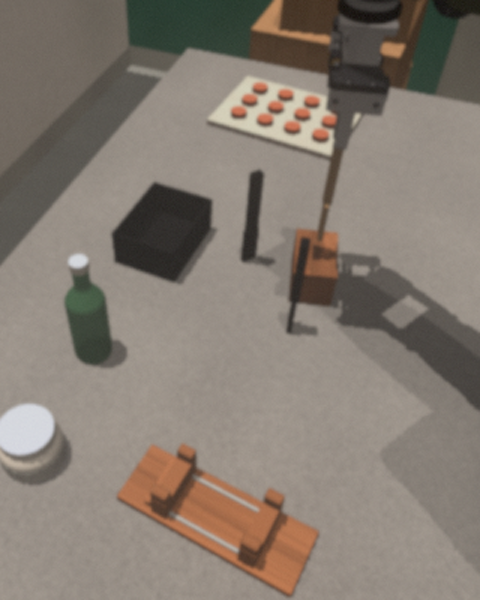

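Side view: the paddle hangs upright in the fingers at (330,190) with its tip clear of the block. The rest's movable support is out. Now I'll carry it around the black look-alike to bare table near (0.38, 0.06).

```bash
python3 -m creep '{"translation":[[-12,3,0],[-30,8,0],[-50,14,0],[-70,20,0],[-83,30,0]],"yaw":[0,0,0,0,0],"gripper":[255,255,255,255,255]}'
python3 -m creep '{"translation":[[-2,15,0],[-4,35,0],[-5,60,0],[-5,85,0],[-5,110,0]],"yaw":[0,-0.03,-0.07,-0.11,-0.15],"gripper":[255,255,255,255,255]}'
python3 -m creep '{"translation":[[-2,25,0],[-4,50,0],[-5,75,0],[-5,95,0],[-5,110,0]],"yaw":[-0.03,-0.07,-0.11,-0.15,-0.2],"gripper":[255,255,255,255,255]}'
python3 -m creep '{"translation":[[0,15,0],[0,28,0],[0,36,0],[0,40,0],[0,40,0]],"yaw":[0,0,0,0,0],"gripper":[255,255,255,255,255]}'
python3 - <<'E'
from h import *
o=ctrl.get_obs(); p=o["ee_pos"]; print(p,o["eef_rot"])
for n in("side","scene"):
    im,W=cloud(n); Q=W.reshape(-1,3); ok=np.isfinite(Q).all(1); Q=Q[ok]; C=im.reshape(-1,3)[ok].astype(int)
    m=(np.hypot(Q[:,0]-p[0],Q[:,1]-p[1])<.08)&(Q[:,2]>.04)&(Q[:,2]<.27)&(C[:,0]-C[:,2]>25); A=Q[m]
    print(n,len(A),A.min(0).round(3),A.max(0).round(3))
    for h in(.11,.13,.19,.25): k=abs(A[:,2]-h)<.012; print(h,A[k].mean(0).round(4) if k.any() else 0)
E
```

```text
time_s: 6.77
ee_pos: [0.3891, -0.2033, 0.3012]
eef_rot: [3.136, -0.009, 0.222]
force: [-0.1, -0.3, 0.2]
grip_width: 0.0198
time_s: 7.18
ee_pos: [0.3837, -0.0922, 0.3008]
eef_rot: [3.136, -0.008, 0.07]
force: [-0.1, -0.3, -1.6]
grip_width: 0.0199
time_s: 7.6
ee_pos: [0.3783, 0.0193, 0.3005]
eef_rot: [3.136, -0.008, -0.131]
force: [0.2, -0.2, -2.0]
grip_width: 0.0199
time_s: 8.02
ee_pos: [0.3783, 0.0596, 0.3003]
eef_rot: [3.136, -0.007, -0.13]
force: [0.3, -0.7, -0.8]
grip_width: 0.0197
[0.37825289 0.05958543 0.30026009] [ 3.13614934 -0.0073201  -0.13030457]
side 279 [0.373 0.068 0.113] [0.384 0.077 0.268]
0.11 [0.3798 0.074  0.1163]
0.13 [0.3794 0.0746 0.1313]
0.19 [0.3788 0.0704 0.1898]
0.25 [0.3777 0.0709 0.2499]
scene 699 [0.371 0.043 0.103] [0.388 0.074 0.27 ]
0.11 [0.3815 0.0566 0.1141]
0.13 [0.3816 0.0573 0.1303]
0.19 [0.3834 0.0563 0.1899]
0.25 [0.3834 0.0566 0.2501]
```

```bash
python3 -m creep '{"translation":[[0,0,-20],[0,0,-45],[0,0,-70],[0,0,-90],[0,0,-100]],"yaw":[0,0,0,0,0],"gripper":[255,255,255,255,255]}'
python3 -m creep '{"translation":[[0,0,-1],[0,0,-2],[0,0,-3],[0,0,-4],[0,0,-5]],"yaw":[0,0,0,0,0],"gripper":[255,255,255,255,255]}' 6
python3 - <<'E'
import numpy as np
L=182.7
for th in list(range(0,91,6)):
    t=np.radians(th); x=L*np.sin(t)-4*np.cos(t)+4; z=L*np.cos(t)+4*np.sin(t)
    print(th,"dx %.1f dy %.1f tcpz %.1f"%(x*.9915,-x*.13,z+11.7))
E
```

```text
time_s: 8.53
ee_pos: [0.3775, 0.0581, 0.1981]
eef_rot: [3.135, -0.005, -0.132]
force: [-0.7, -0.1, -0.5]
grip_width: 0.0197
time_s: 8.95
ee_pos: [0.3781, 0.0581, 0.194]
eef_rot: [3.136, -0.007, -0.132]
force: [-0.3, -1.0, 10.4]
grip_width: 0.0202
0 dx 0.0 dy -0.0 tcpz 194.4
6 dx 19.0 dy -2.5 tcpz 193.8
12 dx 37.7 dy -4.9 tcpz 191.2
18 dx 56.2 dy -7.4 tcpz 186.7
24 dx 74.0 dy -9.7 tcpz 180.2
30 dx 91.1 dy -11.9 tcpz 171.9
36 dx 107.2 dy -14.1 tcpz 161.9
42 dx 122.2 dy -16.0 tcpz 150.1
48 dx 135.9 dy -17.8 tcpz 136.9
54 dx 148.2 dy -19.4 tcpz 122.3
60 dx 158.9 dy -20.8 tcpz 106.5
66 dx 167.8 dy -22.0 tcpz 89.7
72 dx 175.0 dy -22.9 tcpz 72.0
78 dx 180.3 dy -23.6 tcpz 53.6
84 dx 183.7 dy -24.1 tcpz 34.8
90 dx 185.1 dy -24.3 tcpz 15.7
```

```bash
python3 -m creep '{"translation":[[7,-1,-0.5],[15,-2,-1],[23,-3,-1.8],[30,-3.9,-2.8],[37.7,-4.9,-4]],"yaw":[0,0,0,0,0],"gripper":[255,255,255,255,255]}' 5
cat >> h.py <<'E'
def pad(n="side",save_=None):
    o=ctrl.get_obs(); p=o["ee_pos"]; im,W=cloud(n); Q=W.reshape(-1,3); ok=np.isfinite(Q).all(1); C=im.reshape(-1,3).astype(int)
    m=ok&(abs(Q[:,0]-.46)<.2)&(abs(Q[:,1]-.05)<.09)&(Q[:,2]>.004)&(C[:,0]-C[:,2]>25); A=Q[m]
    c=np.median(A,0); u,s,v=np.linalg.svd(A-A.mean(0),full_matrices=False); d=v[0]*np.sign(v[0][0]); t=(A-A.mean(0))@d
    print(n,p,len(A),"axis",d.round(3),"tilt from vertical %.1f"%np.degrees(np.arctan2(np.hypot(d[0],d[1]),d[2])),"ends",(A.mean(0)+d*t.min()).round(3),(A.mean(0)+d*t.max()).round(3))
    if save_: save(save_,im[100:400,200:520],1.5)
E
python3 -c "
from h import *
pad('side'); pad('scene')"
```

```text
time_s: 9.37
ee_pos: [0.4172, 0.053, 0.1905]
eef_rot: [3.136, -0.008, -0.132]
force: [0.9, -0.7, 5.1]
grip_width: 0.0197
side [0.41715144 0.05299761 0.19050421] 7399 axis [ 0.374 -0.033 -0.927] tilt from vertical 157.9 ends [0.302 0.071 0.589] [0.517 0.052 0.057]
scene [0.41803916 0.05286052 0.1902975 ] 896 axis [ 0.122 -0.071  0.99 ] tilt from vertical 8.1 ends [0.395 0.059 0.005] [0.452 0.026 0.468]
```

```bash
sed -i 's/m=ok&(abs(Q\[:,0\]-.46)/m=ok\&(Q[:,2]<max(p[2]-.02,.03))\&(abs(Q[:,0]-.46)/' h.py
python3 -c "
from h import *
pad('side'); pad('scene','f.png')"
```

```text
side [0.41745526 0.05293661 0.19036243] 349 axis [ 0.158 -0.027  0.987] tilt from vertical 9.2 ends [0.386 0.067 0.007] [0.411 0.062 0.164]
scene [0.4171093  0.05297353 0.19039409] 443 axis [ 0.187 -0.016  0.982] tilt from vertical 10.8 ends [0.39  0.053 0.003] [0.422 0.051 0.17 ]
```

View pics/f.png

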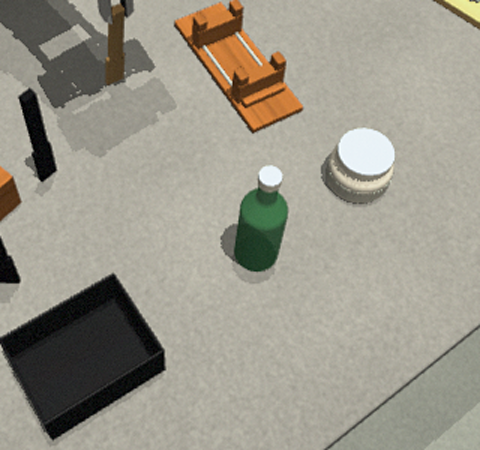

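The paddle tilts about its tip as intended (scene (115,45)), at about 10°. I'll continue along the arc.

```bash
python3 -m creep '{"translation":[[12,-1.6,-2.5],[24,-3.1,-6],[36,-4.7,-10.3],[47,-6.1,-15.5],[56,-7.3,-20]],"yaw":[0,0,0,0,0],"gripper":[255,255,255,255,255]}'
python3 -c "
from h import *
pad('side'); pad('scene')"
```

```text
time_s: 9.98
ee_pos: [0.4744, 0.0455, 0.1703]
eef_rot: [3.136, -0.009, -0.133]
force: [1.4, -0.5, 3.0]
grip_width: 0.0199
side [0.4743869  0.04547105 0.17027985] 623 axis [ 0.467 -0.05   0.883] tilt from vertical 28.0 ends [0.386 0.061 0.005] [0.463 0.053 0.15 ]
scene [0.47504297 0.04528685 0.16954983] 156 axis [ 0.508 -0.037  0.86 ] tilt from vertical 30.6 ends [0.39  0.049 0.003] [0.475 0.042 0.148]
```

```bash
python3 -m creep '{"translation":[[16,-2.1,-10],[31,-4.1,-22],[45,-5.9,-35],[57,-7.5,-49.5],[67.5,-8.8,-65]],"yaw":[0,0,0,0,0],"gripper":[255,255,255,255,255]}'
python3 -c "
from h import *
pad('side'); pad('scene')"
```

```text
time_s: 10.5
ee_pos: [0.5422, 0.0366, 0.1044]
eef_rot: [3.136, -0.009, -0.133]
force: [0.1, -0.3, 1.7]
grip_width: 0.02
side [0.54223614 0.0365821  0.10437566] 766 axis [ 0.848 -0.1    0.52 ] tilt from vertical 58.6 ends [0.388 0.06  0.006] [0.523 0.044 0.089]
scene [0.54202704 0.03632739 0.10128921] 89 axis [ 0.837 -0.275  0.473] tilt from vertical 61.8 ends [0.388 0.07  0.007] [0.511 0.029 0.077]
```

```bash
python3 -m creep '{"translation":[[9,-1.2,-14],[16,-2.1,-32],[21.5,-2.8,-50],[24,-3.1,-63],[25,-3.3,-72]],"yaw":[0,0,0,0,0],"gripper":[255,255,255,255,255]}'
python3 -m creep '{"translation":[[0.5,0,-3],[0.7,0,-5],[1,0,-6.5],[1,0,-8],[1,0,-8]],"yaw":[0,0,0,0,0],"gripper":[255,255,255,255,255]}' 4
python3 -c "
from h import *
pad('side','g.png'); pad('scene')"
```

```text
time_s: 11.02
ee_pos: [0.5655, 0.0333, 0.0298]
eef_rot: [3.135, -0.003, -0.133]
force: [-0.3, -0.3, 0.4]
grip_width: 0.0203
time_s: 11.43
ee_pos: [0.5667, 0.0333, 0.0222]
eef_rot: [3.135, -0.004, -0.133]
force: [0.9, 0.6, 0.5]
grip_width: 0.0199
side [0.56671937 0.03334195 0.02223834] 850 axis [ 0.99  -0.132  0.055] tilt from vertical 86.8 ends [0.389 0.061 0.007] [0.565 0.037 0.017]
scene [0.56669193 0.03333884 0.02226878] 372 axis [ 0.991 -0.126  0.044] tilt from vertical 87.5 ends [0.389 0.057 0.007] [0.579 0.033 0.015]
```

View pics/g.png

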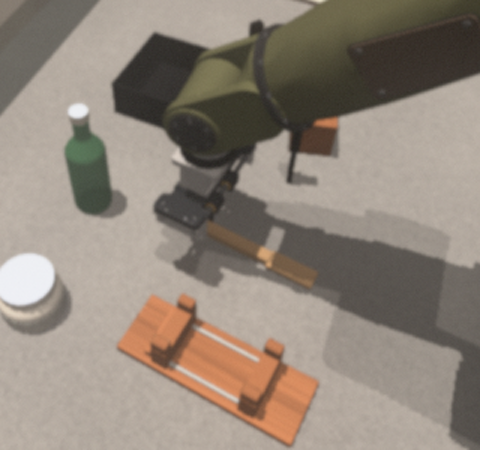

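The paddle lies nearly flat, from fingers (212,230) to blade tip (312,278), about 3° short. A last 2 mm, then a gentle release.

```bash
python3 -m creep '{"translation":[[0,0,-0.7],[0,0,-1.4],[0,0,-2],[0,0,-2],[0,0,-2]],"yaw":[0,0,0,0,0],"gripper":[255,255,255,255,255]}' 3
python3 -c "
from h import *
pad('side'); pad('scene')"
```

```text
time_s: 11.95
ee_pos: [0.5667, 0.0333, 0.0202]
eef_rot: [3.135, -0.004, -0.133]
force: [1.4, -0.5, 0.7]
grip_width: 0.0196
side [0.56672101 0.03331013 0.02022567] 843 axis [ 0.99  -0.133  0.038] tilt from vertical 87.8 ends [0.389 0.061 0.008] [0.564 0.037 0.015]
scene [0.56671132 0.03332252 0.02024049] 381 axis [ 0.992 -0.124  0.031] tilt from vertical 88.2 ends [0.39  0.057 0.008] [0.579 0.033 0.013]
```

```bash
python3 -m creep '{"translation":[[0,0,0],[0,0,0],[0,0,0],[0,0,0],[0,0,0]],"yaw":[0,0,0,0,0],"gripper":[245,235,220,180,140]}'
python3 -m creep '{"translation":[[0,0,15],[-20,2.6,50],[-50,6.5,85],[-85,11,120],[-95,12.4,140]],"yaw":[0,0,0,0,0],"gripper":[140,140,140,140,140]}'
python3 -c "
from h import *
o=ctrl.get_obs();print(o['ee_pos'],o['eef_rot'])
im,W=cloud('wrist'); save('i.png',im)
Q=W.reshape(-1,3); C=im.reshape(-1,3).astype(int)
m=np.isfinite(Q).all(1)&(C[:,0]-C[:,2]>25)&(Q[:,2]>.003)&(Q[:,2]<.03)&(abs(Q[:,0]-.47)<.15)&(abs(Q[:,1]-.045)<.08); A=Q[m]
b=cv2.minAreaRect((A[:,:2]*1000).astype(np.float32)); print(b)
d=np.array([.9915,-.13]); t=(A[:,:2]-np.array(b[0])/1000)@d
for lo in np.arange(-.1,.1,.02):
  k=(t>=lo)&(t<lo+.02)
  if k.any(): print(round(lo,2),A[k].mean(0).round(4), k.sum())
pad('side');pad('scene')"
```

```text
time_s: 12.47
ee_pos: [0.5666, 0.0334, 0.0202]
eef_rot: [3.135, -0.004, -0.133]
force: [0.3, 0.4, 0.6]
grip_width: 0.03
time_s: 12.88
ee_pos: [0.4694, 0.0459, 0.1612]
eef_rot: [3.135, -0.003, -0.133]
force: [0.8, -0.2, 1.5]
grip_width: 0.0422
[0.4694063  0.04592534 0.16124157] [ 3.13513118e+00 -2.91723436e-03 -1.32950464e-01]
((483.50885009765625, 43.6980094909668), (29.648971557617188, 189.03598022460938), 81.78533172607422)
-0.1 [0.3972 0.0556 0.0105] 348
-0.08 [0.4143 0.0539 0.0105] 512
-0.06 [0.4341 0.0513 0.0105] 537
-0.04 [0.4535 0.0482 0.0108] 534
-0.02 [0.4736 0.0453 0.0135] 392
0.0 [0.4936 0.0431 0.0135] 433
0.02 [0.5134 0.0405 0.0133] 441
0.04 [0.5331 0.0378 0.0134] 461
0.06 [0.5531 0.0348 0.0133] 494
0.08 [0.5701 0.0324 0.0132] 369
side [0.46967977 0.04636971 0.16674266] 893 axis [ 0.992 -0.129  0.018] tilt from vertical 89.0 ends [0.389 0.061 0.01 ] [0.577 0.036 0.013]
scene [0.47146311 0.04613935 0.16465075] 754 axis [ 0.991 -0.132  0.017] tilt from vertical 89.0 ends [0.39  0.057 0.009] [0.58  0.032 0.012]
```

View pics/i.png

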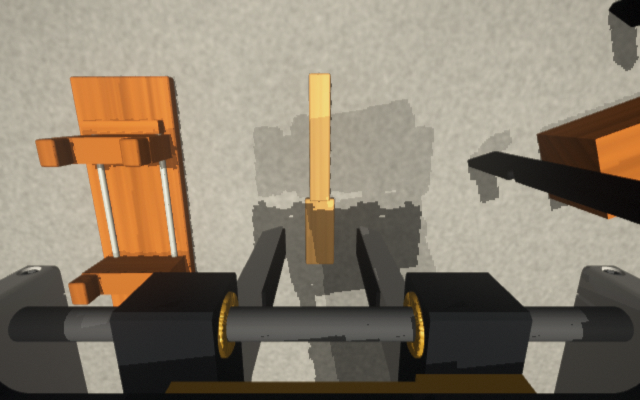

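The paddle lies flat and still: mid at (320,165) in the picture, world (0.4835, 0.0437), axis −7.6°, aligned with the rest. Regrasping by the middle.

```bash
python3 -m creep '{"translation":[[7,-1,-20],[14,-2.5,-50],[14,-2.5,-80],[14,-2.5,-105],[14,-2.5,-115]],"yaw":[0,0,0,0,0],"gripper":[140,140,140,140,140]}'
python3 -c "
from h import *
o=ctrl.get_obs();p=o['ee_pos'];print(p,'delta mm',((np.array([.4855,.0434,.021])-p)*1000).round(1))"
```

```text
time_s: 13.45
ee_pos: [0.4841, 0.0432, 0.0431]
eef_rot: [3.135, -0.002, -0.133]
force: [-0.5, -0.2, -0.3]
grip_width: 0.0426
[0.48412457 0.04324549 0.04311688] delta mm [  1.4   0.2 -22.1]
```

```bash
python3 -m creep '{"translation":[[1.4,0,-10],[1.4,0,-19],[1.4,0,-22],[1.4,0,-22],[1.4,0,-22]],"yaw":[0,0,0,0,0],"gripper":[140,140,140,170,200]}'
python3 -m creep '{"translation":[[0,0,0],[0,0,0],[0,0,0],[0,0,0],[0,0,0]],"yaw":[0,0,0,0,0],"gripper":[255,255,255,255,255]}' 20
python3 -m creep '{"translation":[[0,0,5],[0,0,15],[0,0,30],[0,0,50],[0,0,70]],"yaw":[0,0,0,0,0],"gripper":[255,255,255,255,255]}'
python3 -m creep '{"translation":[[0,0,12],[0,0,25],[0,0,35],[0,0,40],[0,0,40]],"yaw":[0,0,0,0,0],"gripper":[255,255,255,255,255]}'
python3 - <<'E'
from h import *
o=ctrl.get_obs(); p=np.array(o["ee_pos"]); print(p,o["eef_rot"])
for n in("side","scene"):
    im,W=cloud(n); Q=W.reshape(-1,3); C=im.reshape(-1,3).astype(int)
    m=np.isfinite(Q).all(1)&(C[:,0]-C[:,2]>25)&(abs(Q[:,2]-p[2])<.04)&(abs(Q[:,0]-p[0])<.13)&(abs(Q[:,1]-p[1])<.05); A=Q[m]
    u,s,v=np.linalg.svd(A-A.mean(0),full_matrices=False); d=v[0]*np.sign(v[0][0]); t=(A-A.mean(0))@d
    print(n,len(A),d.round(3),(A.mean(0)+d*t.min()).round(3),(A.mean(0)+d*t.max()).round(3))
E
```

```text
time_s: 13.87
ee_pos: [0.4859, 0.0432, 0.0216]
eef_rot: [3.135, -0.003, -0.133]
force: [0.6, 0.4, 1.5]
grip_width: 0.0326
time_s: 14.28
ee_pos: [0.4864, 0.0432, 0.0225]
eef_rot: [3.135, -0.004, -0.133]
force: [-0.4, 0.6, 6.6]
grip_width: 0.0195
time_s: 14.7
ee_pos: [0.4862, 0.0433, 0.094]
eef_rot: [3.135, -0.004, -0.133]
force: [0.2, 1.2, -1.3]
grip_width: 0.0196
time_s: 15.12
ee_pos: [0.4866, 0.0433, 0.1352]
eef_rot: [3.136, -0.006, -0.133]
force: [0.4, -0.3, -1.4]
grip_width: 0.0197
[0.48660311 0.04326643 0.13515101] [ 3.13558258 -0.00591822 -0.13274179]
side 638 [ 0.992 -0.122  0.015] [0.389 0.059 0.122] [0.578 0.036 0.125]
scene 569 [ 0.995 -0.1    0.004] [0.402 0.05  0.122] [0.58  0.032 0.123]
```

```bash
python3 -m creep '{"translation":[[-1,15,0],[-2,40,0],[-4,65,0],[-5,90,0],[-6,110,0]],"yaw":[0,0.005,0.005,0.005,0.005],"gripper":[255,255,255,255,255]}'
python3 -m creep '{"translation":[[-1,20,0],[-2,40,0],[-2.6,60,0],[-2.6,72,0],[-2.6,74,0]],"yaw":[0,0,0,0,0],"gripper":[255,255,255,255,255]}'
python3 -c "
from h import *
o=ctrl.get_obs();p=o['ee_pos'];print(p,o['eef_rot'],'delta mm',((np.array([.478,.2285,.0725])-p)*1000).round(1))
im,W=cloud('wrist'); save('j.png',im)"
```

```text
time_s: 15.63
ee_pos: [0.4794, 0.1547, 0.1327]
eef_rot: [3.135, -0.002, -0.128]
force: [0.2, -1.0, -0.7]
grip_width: 0.0199
time_s: 16.05
ee_pos: [0.4764, 0.23, 0.1319]
eef_rot: [3.134, -0.001, -0.126]
force: [0.5, -0.1, 0.5]
grip_width: 0.0198
[0.47637387 0.23001014 0.13193084] [ 3.13432087e+00 -1.06881422e-03 -1.25811683e-01] delta mm [  1.6  -1.5 -59.4]
```

View pics/j.png

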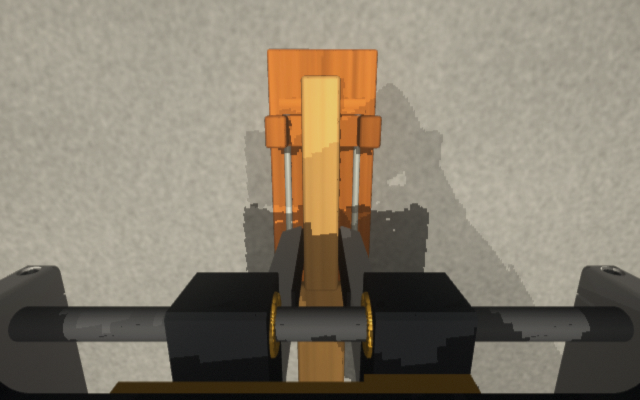

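The paddle is over the rest, with the handle end (321,80–150) centred between the cheeks at (277,131) and (370,131). Lowering.

```bash
python3 -m creep '{"translation":[[1,-1,-15],[1.6,-1.5,-30],[1.6,-1.5,-43],[1.6,-1.5,-52],[1.6,-1.5,-56]],"yaw":[0,0,0,0,0],"gripper":[255,255,255,255,255]}'
python3 -m creep '{"translation":[[0,0,-1],[0,0,-2],[0,0,-3],[0,0,-3.5],[0,0,-3.5]],"yaw":[0,0,0,0,0],"gripper":[255,255,255,255,255]}' 8
```

```text
time_s: 16.52
ee_pos: [0.4777, 0.2267, 0.0747]
eef_rot: [3.133, 0.001, -0.127]
force: [0.3, 0.4, -0.3]
grip_width: 0.0197
time_s: 16.93
ee_pos: [0.478, 0.2267, 0.0716]
eef_rot: [3.133, -0.0, -0.127]
force: [-0.5, -1.0, 0.6]
grip_width: 0.0195
```

```bash
python3 -m creep '{"translation":[[0,0,-0.5],[0,0,-1],[0,0,-1.5],[0,0,-1.5]],"yaw":[0,0,0,0],"gripper":[255,255,255,255]}' 5
python3 - <<'E'
from h import *
ctrl_o=ctrl.get_obs()
for n in("scene","side"):
    im,W=cloud(n); Q=W.reshape(-1,3); C=im.reshape(-1,3).astype(int)
    ex=np.array([.9917,-.1282]); ey=np.array([.1282,.9917]); r=(Q[:,:2]-[.4751,.2289]); a=r@ex*1000; b=r@ey*1000
    for lo in(-90,-70,-55,-40,40,55,72,85):
        m=np.isfinite(Q).all(1)&(a>lo-4)&(a<lo+4)&(abs(b)<16)&(Q[:,2]>.045)&(Q[:,2]<.09)
        if m.sum()>3: print(n,lo,m.sum(),"z50/95",np.percentile(Q[m,2],[50,95]).round(4),"b",np.percentile(b[m],[2,98]).round(1))
    if n=="side": save("k.png",im[230:400,270:430],3)
E
```

```text
time_s: 17.27
ee_pos: [0.4783, 0.2267, 0.0708]
eef_rot: [3.134, -0.001, -0.127]
force: [-1.7, -3.2, 6.0]
grip_width: 0.0199
scene -70 6 z50/95 [0.0552 0.0574] b [ 8.4 14.1]
scene -40 17 z50/95 [0.0559 0.0597] b [-15.7  -0.4]
scene 40 28 z50/95 [0.062 0.064] b [-10.9   6.6]
scene 55 36 z50/95 [0.0619 0.0652] b [-15.    7.1]
scene 72 41 z50/95 [0.0614 0.0651] b [-15.5   7.3]
scene 85 29 z50/95 [0.0632 0.0657] b [-10.3   9. ]
side -90 77 z50/95 [0.0566 0.0591] b [-12.9  15. ]
side -70 76 z50/95 [0.0571 0.0595] b [-13.1  15.2]
side -55 77 z50/95 [0.0576 0.0601] b [-13.4  15.5]
side -40 71 z50/95 [0.0582 0.0607] b [-13.4  15. ]
side 72 40 z50/95 [0.0637 0.0657] b [-10.3  10.4]
side 85 49 z50/95 [0.0644 0.0663] b [-9.1 10.1]
```

View pics/k.png

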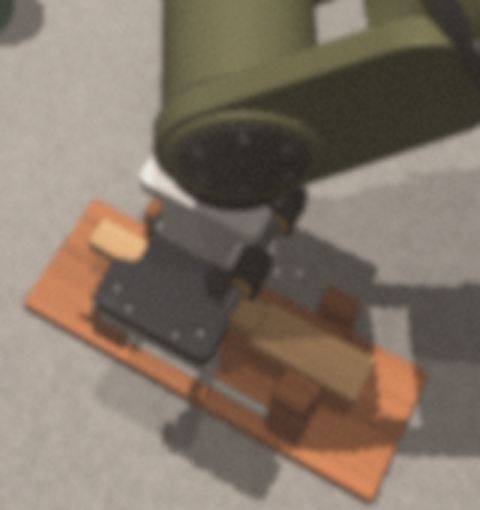

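Both ends are seated in their notches: handle right side top at 64 mm, blade top at 58 mm, matching a 50 mm seat. Release and withdraw.

```bash
python3 -m creep '{"translation":[[0,0,0.5],[0,0,0.5],[0,0,0.5],[0,0,0.5],[0,0,0.5]],"yaw":[0,0,0,0,0],"gripper":[245,235,215,180,140]}'
python3 -m creep '{"translation":[[0,0,0],[0,0,10],[0,0,35],[0,0,70],[0,0,110]],"yaw":[0,0,0,0,0],"gripper":[140,140,140,140,140]}'
python3 -m creep '{"translation":[[-10,0,40],[-30,-30,70],[-60,-60,90],[-90,-95,100],[-110,-130,100]],"yaw":[0,0,0,0,0],"gripper":[140,140,140,140,140]}'
python3 -m creep '{"translation":[[0,-20,0],[0,-40,0],[0,-50,0],[0,-50,0],[0,-50,0]],"yaw":[0,0,0,0,0],"gripper":[140,140,140,140,140]}'
python3 - <<'E'
from h import *
ex=np.array([.9917,-.1282]); ey=np.array([.1282,.9917])
for n in("scene","side"):
    im,W=cloud(n); Q=W.reshape(-1,3); r=(Q[:,:2]-[.4751,.2289]); a=r@ex*1000; b=r@ey*1000; C=im.reshape(-1,3).astype(int)
    for lo in(-90,-70,-40,0,40,72,85):
        m=np.isfinite(Q).all(1)&(a>lo-4)&(a<lo+4)&(abs(b)<18)&(Q[:,2]>.053)&(Q[:,2]<.09)
        if m.sum()>3: print(n,lo,m.sum(),"z",np.percentile(Q[m,2],[50,95]).round(4),"b",np.percentile(b[m],[2,98]).round(1))
    m=np.isfinite(Q).all(1)&(abs(b)<8)&(Q[:,2]>.053)&(abs(a)<130)&(Q[:,2]<.08); print("ends",np.percentile(a[m],[0.5,99.5]).round(1))
    m=np.isfinite(Q).all(1)&(abs(abs(b)-33)<5)&(Q[:,2]>.064)&(abs(a)<130)&(Q[:,2]<.075); print("cheeks",np.percentile(a[m],[0.5,99.5]).round(1))
    save("l_%s.png"%n,im,1)
E
```

```text
time_s: 17.78
ee_pos: [0.4783, 0.2268, 0.0712]
eef_rot: [3.134, -0.001, -0.127]
force: [-0.5, 0.4, -0.6]
grip_width: 0.0299
time_s: 18.2
ee_pos: [0.4775, 0.2264, 0.1822]
eef_rot: [3.132, 0.001, -0.127]
force: [0.3, -0.1, 1.2]
grip_width: 0.0425
time_s: 18.62
ee_pos: [0.3737, 0.1077, 0.2835]
eef_rot: [3.134, -0.002, -0.125]
force: [0.3, -1.3, 0.8]
grip_width: 0.0421
time_s: 19.03
ee_pos: [0.3737, 0.0576, 0.284]
eef_rot: [3.134, -0.003, -0.127]
force: [-0.4, 0.0, -0.2]
grip_width: 0.0424
scene -90 26 z [0.0556 0.0589] b [-14.9  13.6]
scene -70 29 z [0.0565 0.059 ] b [-15.3  13.3]
scene -40 33 z [0.0579 0.0598] b [-15.9  11.6]
scene 0 25 z [0.061  0.0643] b [-11.2   8.3]
scene 40 32 z [0.0615 0.065 ] b [-11.6   7.3]
scene 72 30 z [0.0625 0.0658] b [-11.5   8.8]
scene 85 33 z [0.0637 0.0665] b [-11.6   8.1]
ends [-91.2  96.7]
cheeks [-71.6  74.5]
side -90 76 z [0.0569 0.0588] b [-12.9  15.5]
side -70 72 z [0.0574 0.0594] b [-13.   15.3]
side -40 72 z [0.0581 0.0601] b [-13.6  14.8]
side 0 50 z [0.0618 0.0642] b [-8.8 10.2]
side 40 50 z [0.063  0.0652] b [-8.7 10.1]
side 72 50 z [0.0639 0.0667] b [-8.6 10.8]
side 85 46 z [0.0642 0.0669] b [-9.2  9.7]
ends [-94.4  92.5]
cheeks [-72.8  72. ]
```

View pics/l_scene.png

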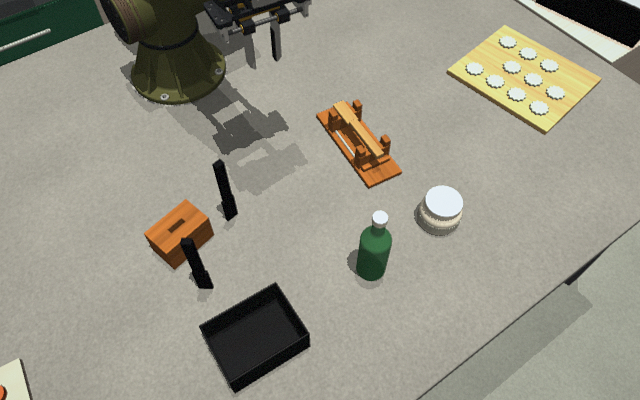

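The paddle lies across both supports at (357,127). Block at (179,233) is empty, look-alikes still stand at (225,190) and (196,264), and bottle, tub and bin are unmoved. Handing in.

```bash
python3 -c "
from station import ctrl
print(ctrl.hand_in())"
```

```text
the job is handed in; nothing more can be done
None
```

The job is done and handed in at about 19 s on the robot's clock, with the paddle lying across both supports of the rest. No verdict was reported.

- **Support:** I pinched the movable support and slid it about 47 mm, until the wrist force rose to 21 N against the end stop. Measured over their outer faces, the two supports then spanned 144.7 mm. The expected span is 146 mm, so the 1.3 mm gap is within camera error.
- **Pivot:** I drew the paddle up by its handle end and carried it round the black look-alike to bare table. I pressed its tip down and pivoted it along an arc in 6–30° stages until it lay flat. Just before release the cameras read about 2° short of flat. Most of that is the blade being thinner than the handle.
- **Placing:** I took it again by the middle, about 3 mm from the midpoint, and lowered it until the contact force was about 6 N. I then let go and moved the arm well clear.
- **Last checks:** The blade top is at about 57–58 mm and the handle top at about 62–64 mm, which fits a paddle resting on both seats. It sits centred in both notches, overhanging both supports, with about 1.4° of slope because the blade is thinner. The bottle, tub, bin and both black look-alikes look undisturbed in the last picture.
- **Disagreement:** The two cameras differ by up to about 4 mm on where the paddle's ends are along the rest. That is well inside the 20 mm or so of overhang.

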